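Dock a vial block on its warmer

TASK

The metal vial block has been left twisted round in front of its warmer. Walk it round on the desk by pushing at its corners until its slotted side faces the warmer's metal plate, then push it home, so that the probe is in the slot and the slotted side lies flush on the plate, and draw back. Only push the metal block, without ramming it: never lift or tip it, never touch the glass vials standing in it, and leave the cup stack, the green cup and the pill jar near it where they stand.

Things in the scene. Friction and masses are not known exactly. Their poses are not given: they have to be found in the camera images.
- vial_block: Aluminium block, 92 (x) by 104 (y) by 40 mm tall, about 0.85 kg, loose on the desk, too wide to grasp. Origin: centre of its underside, z up. Its +x side (46 mm from the origin) must face the warmer; an upright slot, 20 mm wide, 26 mm deep, open at top and bottom, is cut in the middle of that side. The other three sides are plain. Vial caps rise to 52 mm above the desk.
- vials: Nine small glass vials with aluminium crimps and blue or orange caps (13 mm wide), fixed in the wells of the block, within 42 mm of its middle along x and 43 mm along y, from 40 to 52 mm above the desk. Same origin and axes as the block. Not to be touched.
- face_left (a point): Point on the block's slotted (+x) side near its +y end: 46 mm along x and +48 mm along y from the block's origin, 20 mm up.
- face_right (a point): Point on the block's slotted (+x) side near its -y end: 46 mm along x and -48 mm along y from the block's origin, 20 mm up.
- slot_mouth (a point): Middle of the slot's mouth, in the plane of the block's slotted side, 20 mm up.
- vial_warmer: White warmer, fixed, 75 mm deep, 176 wide, 72 tall. Origin: on the desk below the middle of its aluminium plate; x points into the warmer, z up. The plate's face is the plane x = 0, 132 mm wide, 4 to 44 mm up. The probe stands 20 mm out of it towards -x, 20 mm up, a cone 14 mm thick at the root, 8 near the tip. Docked, the block's origin is at x = -46 mm, y = 0, its axes parallel to the warmer's.
- probe_tip (a point): Tip of the probe.
- dose_stack: Stack of three nested cups, green, white and red with a red lid, about 67 mm wide and 93 mm tall, loose. Origin: centre of its underside. Not to be disturbed.
- green_cup: Green medicine cup with a small tab, 62 mm wide, 44 mm tall, loose. Origin: on the desk, 7 mm from the cup's axis towards the tab, which reaches 38 mm from the origin along -y. Not to be disturbed.
- pill_jar: White pill jar with a green cap, 38 mm wide, 56 mm tall, loose. Origin: centre of its underside. Not to be disturbed.

How it is judged:
By the outcome, as a careful person would: the job done as asked, in the order asked, and still so for the second after the job is handed in, with the robot touching nothing.
It also fails if it takes over 72 s, if anything falls off the work surface, if the arm or the gripper's body presses on something with over 40 N, if the wrist force passes 120 N, or if a joint passes its speed limit or range.

ROBOT

A 6-joint arm with a two-finger parallel gripper is mounted at the origin on a cart in front of the work surface, level with it; the furniture and walls round the work are solid. World frame = base frame: x ahead of the robot, y to its left, z up, the work surface at z = 0. Lengths are in m, angles in degrees, forces in N, time in s.
With the tool pointing down it reaches from about 0.325 to 0.775 m from the base axis. Payload 5.5 kg.
Tool frame: the origin (TCP) lies at the centre of the arm's flange, where the gripper is bolted on; the fingertips stand 182 mm ahead of it and the grasp point (between the pads) lies 163 mm ahead of it; z points along the fingers, y is the line along which they close (so a half turn about z gives the same grasp; the last joint's range is limited). The gripper opens to 88 mm and grips with 3 to 60 N. Pads are 20 mm wide; open, the fingers measure 115 mm over their backs; the gripper's body (75 mm by 178 mm) begins 61 mm behind the grasp point.
Start: joints at [-74.582, 5.22, 70.514, -0, 104.267, -3.249], TCP at [0.192, -0.568, 0.405] pointing down, gripper open.
Joint ranges: [-164.24, 164.24], [-49.07, 125.15], [9.68, 141.18], [-86.29, 266.29], [3.28, 154.24], [-151.56, 151.56]. Speed limits (degrees/s): [147.25, 147.25, 172.46, 180, 180, 180].

INTERFACE

Orientations are given as [roll, pitch, yaw] about the fixed x, y, z axes, in that order (R = Rz(yaw) Ry(pitch) Rx(roll)).
In Python, from station import r gives the robot as it stands. The module is installed in compiled form; this text tells all that it offers. Calls block until the motion is done:
- r.reach(position, orientation): joint-space move of the TCP to a pose.
- r.servo_line(position, rotation=None, speed=0.15): straight line of the TCP; rotation=None keeps the orientation; speed is the mean speed in m/s.
- r.move_joints(angles): joint-space move.
- r.let_go() and r.grab(squeeze=None): open the fingers fully, or close them until they stop; squeeze is the grip in N (None keeps the last).
- r.wait(seconds).
- r.inverse_kinematics(position, orientation): joint angles nearest the present ones, or None.
- r.sense(): the state.
- r.snapshot(name): name is "scene" or "top"; returns a dict with "frame" (400x640x3 uint8, red, green, blue), "fx", "fy", "cx", "cy" (pixels), "dist_coeffs" ([k1, k2, p1, p2, k3] as OpenCV has them; the pictures are not rectified), "R" (3x3) and "t" (3): a world point X has camera coordinates R X + t. Camera axes: x right, y down, z forward; pixel columns grow to the right and rows downward; lengths in m; the calibration is good to about 2 mm. A picture is of the moment at which its call begins. There is no depth.
A pose or a line that the arm cannot do raises r.IKError and nothing moves.
- r.hand_in(): hands the job in; it is judged then, once.
The state is a dict: "clock": time; "joints": joint angles; "joint_vel": joint speeds; "joint_torque": joint torques, N m; "tcp_pos": TCP position; "orientation": TCP orientation; "contact_force": force on the tool from outside, world axes, zero at the start; "torque": the same for the moment, N m; "opening": finger opening in m; "gripper_force": force on a finger pad.
Only numpy, scipy, OpenCV 4.12 (cv2) and the standard library are available. Lean on these libraries where they do the work, as an engineer would, in place of code of your own. Each camera call takes 0.05 s, during which the arm holds its last target. There are 200 camera calls.

## Working session

There is one attempt and no reset: what is moved stays moved. The work goes in short steps, each a Python script; the robot and the scene stay as the last script left them, time stands still between calls to the robot, and variables do not carry over. Pictures are saved under pics/ and viewed, at most 10 in all, crops included, and the job is handed in when it is done.

```bash
mkdir -p pics; python3 - <<'E'
from station import r
import cv2,numpy as np
for n in("scene","top"):
    s=r.snapshot(n); cv2.imwrite(f"pics/{n}0.png",s["frame"][:,:,::-1])
    print(n,s["fx"],s["fy"],s["cx"],s["cy"],s["dist_coeffs"],np.round(s["R"],4).tolist(),s["t"])
print(r.sense())
E
```

```text
scene 488.0191459946791 488.0191459946791 314.52289312371397 192.16125364238357 [-0.01286738  0.          0.          0.          0.        ] [[0.4534, -0.8913, -0.0017], [-0.4687, -0.2368, -0.851], [0.7581, 0.3867, -0.5251]] [-0.3946633   0.24481243  0.61756738]
top 493.8221508352165 493.8221508352165 321.3830759040838 193.6102191216947 [-0.12162322  0.          0.          0.          0.        ] [[-0.0298, -0.9995, -0.0126], [-0.9941, 0.031, -0.1036], [0.1039, 0.0095, -0.9945]] [-0.15591293  0.51207982  1.12700074]
{'clock': 0.1, 'joints': array([-7.45835659e+01,  5.25842070e+00,  7.05737850e+01, -5.56222585e-04,
        1.04266291e+02, -3.24601429e+00]), 'joint_vel': array([ 0.10714421, -0.12028133, -0.06247207,  0.02773923,  0.02977131,
       -0.03596616]), 'joint_torque': array([ 3.51283925e-03, -4.47858417e+01, -4.07568848e+01,  7.02208327e-02,
        2.84332037e-02, -1.02424694e-04]), 'tcp_pos': array([ 0.19203281, -0.56849635,  0.40363536]), 'orientation': array([-1.79901631e+02, -5.03875794e-03,  1.86623075e+01]), 'contact_force': array([0.36632553, 0.66975573, 0.18343981]), 'torque': array([-0.00078273,  0.01209288, -0.0213665 ]), 'gripper_force': 0.0, 'opening': 0.0877069546757269}
```

View pics/scene0.png

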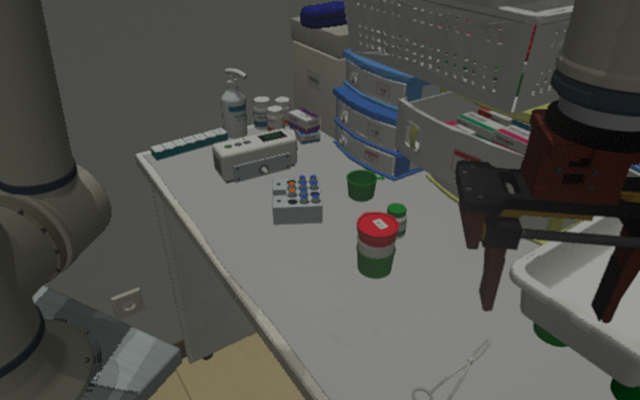

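View pics/top0.png

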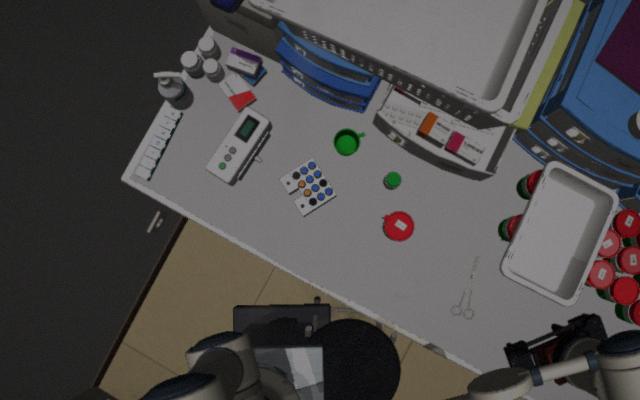

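The scene view shows the warmer at about (255,155), the block at (297,200), the green cup at (362,185), the jar at (397,218) and the stack at (377,245). In the top view the warmer is at (238,145), the block at (308,187), the cup at (346,142), the jar at (392,181) and the stack at (398,226). I'll enlarge both.

```bash
python3 - <<'E'
import cv2
a=cv2.imread("pics/top0.png")[95:215,195:355]; cv2.imwrite("pics/t1.png",cv2.resize(cv2.convertScaleAbs(a,alpha=1.4),None,fx=5,fy=5,interpolation=cv2.INTER_CUBIC))
a=cv2.imread("pics/scene0.png")[120:240,205:365]; cv2.imwrite("pics/s1.png",cv2.resize(cv2.convertScaleAbs(a,alpha=1.4),None,fx=5,fy=5,interpolation=cv2.INTER_CUBIC))
E
```

```text
(no output)
```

View pics/t1.png

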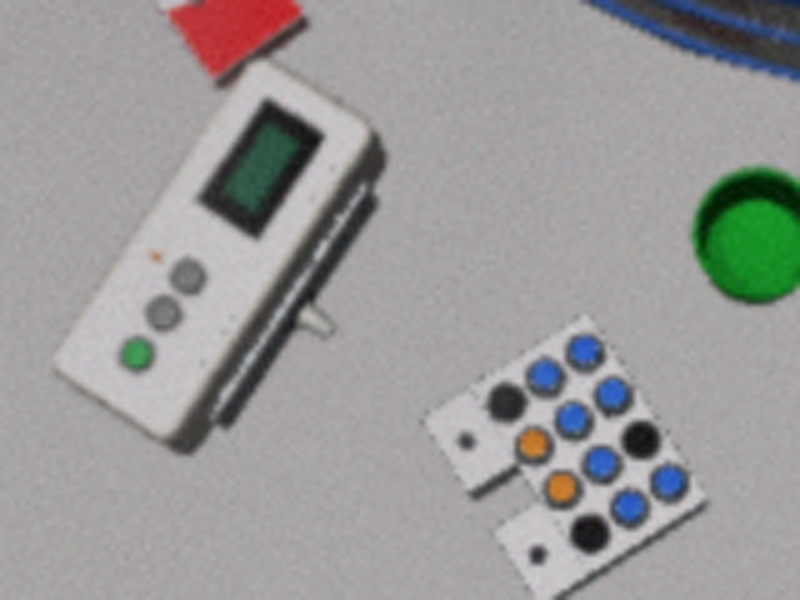

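View pics/s1.png

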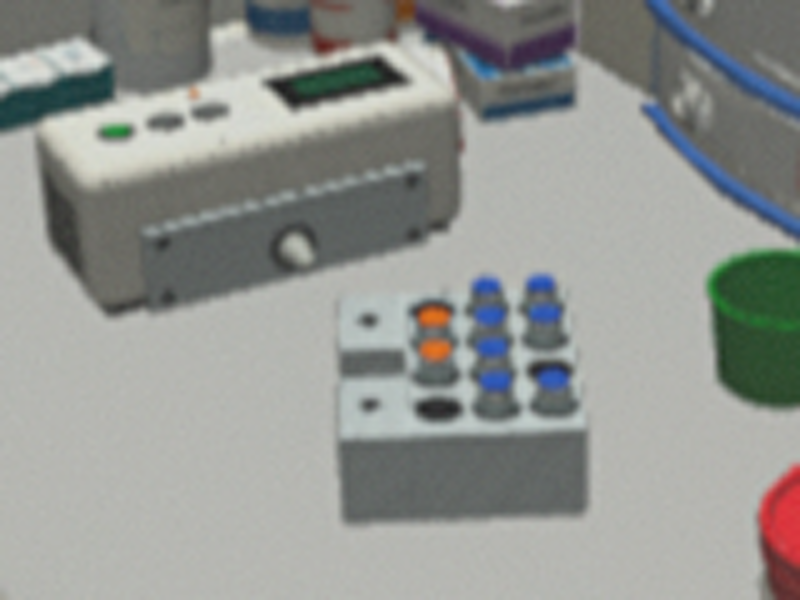

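The top crop shows the block's slot facing lower left, with corners at crop (425,418), (585,318) and (705,500), and the probe tip at (330,325). The plate edge runs from (370,185) to (215,415). The scene crop shows the plate's top corners at (145,235) and (425,165), and the probe tip at (310,258). The block has to turn clockwise by about 67°. Next I'll measure this.

```bash
cat >vis.py <<'E'
import cv2,numpy as np
from scipy.spatial import cKDTree
def cast(s,px,z):
    K=np.array([[s["fx"],0,s["cx"]],[0,s["fy"],s["cy"]],[0,0,1.]])
    n=cv2.undistortPoints(np.float64(px).reshape(-1,1,2),K,np.float64(s["dist_coeffs"])).reshape(-1,2)
    R=np.array(s["R"]);C=-R.T@np.array(s["t"])
    d=np.c_[n,np.ones(len(n))]@R
    return (C+d*((z-C[2])/d[:,2])[:,None])[:,:2]
def caps(s,roi):
    x0,y0,x1,y1=roi; f=cv2.resize(s["frame"][y0:y1,x0:x1],None,fx=4,fy=4,interpolation=cv2.INTER_CUBIC)
    h=cv2.cvtColor(f,cv2.COLOR_RGB2HSV); out=[]
    for lo,hi,c in(((105,110,60),(125,255,255),0),((8,120,90),(20,255,255),1)):
        n,_,st,ce=cv2.connectedComponentsWithStats(cv2.inRange(h,lo,hi))
        out+=[(*((ce[i]+.5)/4-.5+[x0,y0]),c,st[i,4]) for i in range(1,n) if 120<st[i,4]<1500]
    return np.array(out)
E
python3 - <<'E'
from station import r
from vis import *
T=r.snapshot("top");S=r.snapshot("scene")
for s in(T,S): print("cam",np.round(-np.array(s["R"]).T@s["t"],3))
ct=lambda p:(np.array(p)+.5)/5-.5+[195,95]
cs=lambda p:(np.array(p)+.5)/5-.5+[205,120]
c=caps(T,(260,140,350,230)); w=cast(T,c[:,:2],.052); print("caps",np.round(np.c_[w*1000,c[:,2:]],1))
c=caps(S,(255,165,340,235)); print("capsS",np.round(np.c_[cast(S,c[:,:2],.052)*1000,c[:,2:]],1))
print("blockcorners T",np.round(cast(T,ct([(425,418),(585,316),(706,501),(548,600),(472,496),(498,532)]),.04)*1000,1))
print("S",np.round(cast(S,cs([(340,295),(340,438),(588,430)]),.04)*1000,1),np.round(cast(S,cs([(343,522),(587,512)]),.0)*1000,1))
print("plate T",np.round(cast(T,ct([(370,185),(217,415)]),.044)*1000,1),"S",np.round(cast(S,cs([(145,235),(425,165)]),.044)*1000,1),np.round(cast(S,cs([(152,310),(425,240)]),.004)*1000,1))
print("tip T",np.round(cast(T,ct([(328,327)]),.02)*1000,1),"S",np.round(cast(S,cs([(310,260)]),.02)*1000,1))
for n,p,z in(("cup",(346,142),.044),("jar",(392,181),.056),("stack",(398,226),.093)): print(n,np.round(cast(T,[p],z)*1000))
print("desk edge",np.round(cast(T,[(125,180),(330,290)],0)*1000))
E
```

```text
cam [ 0.387 -0.182  1.172]
cam [-0.174 -0.533  0.532]
caps [[ 572.1 -150.9    0.   384. ]
 [ 561.2 -132.5    0.   378. ]
 [ 551.4 -163.1    0.   399. ]
 [ 540.4 -144.6    0.   398. ]
 [ 519.7 -157.2    0.   425. ]
 [ 510.2 -187.8    0.   420. ]
 [ 499.  -169.4    0.   431. ]
 [ 529.6 -126.2    1.   342. ]
 [ 509.1 -138.6    1.   379. ]]
capsS [[ 569.9 -148.8    0.   207. ]
 [ 558.7 -130.5    0.   202. ]
 [ 550.3 -160.7    0.   297. ]
 [ 539.3 -142.5    0.   285. ]
 [ 519.  -154.5    0.   303. ]
 [ 509.8 -184.8    0.   353. ]
 [ 498.1 -166.9    0.   328. ]
 [ 528.5 -123.7    1.   318. ]
 [ 507.5 -136.2    1.   324. ]]
blockcorners T [[ 544.5  -75.9]
 [ 589.9 -151.3]
 [ 501.8 -204.7]
 [ 458.4 -130.7]
 [ 507.5  -96.9]
 [ 490.4 -108.5]]
S [[ 544.   -71.5]
 [ 454.5 -125.6]
 [ 500.2 -204.2]] [[ 457.  -123.2]
 [ 504.2 -202.1]]
plate T [[654.7 -52.6]
 [548.5  20.5]] S [[544.3  23.2]
 [652.6 -49.6]] [[549.4  27.4]
 [656.1 -46.3]]
tip T [[592.3 -28.7]] S [[593.1 -25.7]]
cup [[ 624. -232.]]
jar [[ 528. -334.]]
stack [[ 424. -337.]]
desk edge [[ 558.  310.]
 [ 282. -185.]]
```

```bash
cat >arm.py <<'E'
from station import r
from vis import *
W0=np.array([.6025,-.0123]);WY=55.6
HOME=[-74.58,5.26,70.57,0,104.27,-3.25]
X=(-.0335,-.012,.0095);Y=(-.036,-.012,.012,.036)
# caps in block frame; 0 blue, 1 orange (from first image)
L=np.array([(X[0],Y[0],0),(X[1],Y[0],0),(X[0],Y[1],0),(X[1],Y[1],0),(X[1],Y[2],0),(X[0],Y[3],0),(X[1],Y[3],0),(X[2],Y[1],1),(X[2],Y[2],1)])
rot=lambda a:np.array([[np.cos(a),-np.sin(a)],[np.sin(a),np.cos(a)]])
def fit(P,col):
    best=None
    B=P+np.c_[0*P[:,0],0*P[:,0]]
    for a0 in np.radians(np.arange(30,150,10)):
        a=a0;t=B.mean(0)-rot(a)@L[:,:2].mean(0)
        for _ in range(15):
            Q=L[:,:2]@rot(a).T+t
            d,i=cKDTree(np.c_[Q,L[:,2]]).query(np.c_[P,col])
            A=L[i,:2];Ac=A-A.mean(0);Pc=P-P.mean(0)
            a=np.arctan2((Ac[:,0]*Pc[:,1]-Ac[:,1]*Pc[:,0]).sum(),(Ac*Pc).sum());t=P.mean(0)-rot(a)@A.mean(0)
        e=np.sqrt((((A@rot(a).T+t)-P)**2).sum(1).mean())
        if len(set(i))==len(P) and (best is None or e<best[0]): best=(e,*t,a)
    return best
def look(name=None):
    """block pose (x,y,yaw rad), mean of both views"""
    out=[]
    for n,roi in(("top",(215,100,360,235)),("scene",(210,140,345,240))):
        s=r.snapshot(n);c=caps(s,roi);
        f=fit(cast(s,c[:,:2],.052),c[:,2]) if len(c)>5 else None
        print(n,len(c),f and np.round([f[0]*1e3,f[1]*1e3,f[2]*1e3,np.degrees(f[3])],1))
        if f: out.append(f[1:])
        if name: cv2.imwrite(f"pics/{name}_{n}.png",s["frame"][:,:,::-1])
    p=np.mean(out,0);w=rot(np.radians(WY)).T@(p[:2]-W0)
    print("block in warmer mm/deg",np.round(w*1e3,1),round(np.degrees(p[2])-WY,1),"clock",r.sense()["clock"])
    return p
H=.010;ZT=.192;ZU=.30;C2=.037**2
def tool(pt,ang,z): return [*pt,z],[180,0,float(np.degrees(ang))]
def away():
    p=r.sense()["tcp_pos"];r.servo_line([p[0],p[1],.33],speed=.3);r.move_joints(HOME)
def approach(pose,p,n,gap=.012):
    a=pose[2];nw=rot(a)@n;pt=pose[:2]+rot(a)@p-nw*(H+gap);ang=np.arctan2(nw[1],nw[0])
    r.reach(*tool(pt,ang,ZU));r.servo_line(tool(pt,ang,ZT)[0],speed=.15)
def turn(pose,p,n,deg,steps=3,lead=.003,speed=.05):
    """push at body point p along inward normal n until block turned by deg (model)"""
    p=np.array(p);n=np.array(n,float);approach(pose,p,n)
    m=p[0]*n[1]-p[1]*n[0];c=pose[:2].copy();a=pose[2]
    for k in range(steps):
        for _ in range(20):
            d=np.radians(deg)/steps/20;a+=d;c=c+rot(a)@n*(d*C2/m)
        nw=rot(a)@n;pt=c+rot(a)@p-nw*H
        r.servo_line(*tool(pt,np.arctan2(nw[1],nw[0]),ZT),speed=speed)
    f=r.sense();print("force",np.round(f["contact_force"],1))
    r.servo_line(tool(pt-nw*.012,0,ZT)[0],speed=.1)
E
python3 - <<'E'
from arm import *
r.grab(10); P=look()
turn(P,(-.046,.038),(1,0),-25)
away(); look("a")
E
```

```text
top 11 None
scene 10 None
  return _methods._mean(a, axis=axis, dtype=dtype,
  ret = ret.dtype.type(ret / rcount)
Traceback (most recent call last):
  File "arm.py", line 31, in look
    p=np.mean(out,0);w=rot(np.radians(WY)).T@(p[:2]-W0)
                                              ~^^^^
IndexError: invalid index to scalar variable.
```

```bash
python3 - <<'E'
s=open("arm.py").read()
s=s.replace("    B=P+np.c_[0*P[:,0],0*P[:,0]]\n","").replace("B.mean(0)-rot","P.mean(0)-rot")
s=s.replace("""        f=fit(cast(s,c[:,:2],.052),c[:,2]) if len(c)>5 else None
""","""        P=cast(s,c[:,:2],.052);w=(P-W0)@rot(np.radians(WY));k=(w[:,0]>-.24)&(w[:,0]<-.02)&(abs(w[:,1])<.09);P,c=P[k],c[k]
        f=fit(P,c[:,2]) if len(c)>5 else None
""")
open("arm.py","w").write(s)
E
python3 - <<'E'
from arm import *
P=look()
turn(P,(-.046,.038),(1,0),-25)
away(); look("a")
E
```

```text
top 9 [ 1.000e-01  5.240e+02 -1.406e+02  1.207e+02]
scene 9 [   0.6  522.7 -138.2  120.9]
block in warmer mm/deg [-149.6   -6.5] 65.2 clock 1.7417
force [-0.  -3.7  2.2]
top 9 [ 2.000e-01  5.201e+02 -1.252e+02  9.800e+01]
scene 9 [ 5.000e-01  5.186e+02 -1.231e+02  9.810e+01]
block in warmer mm/deg [-139.2    5.4] 42.4 clock 8.6083
```

```bash
python3 - <<'E'
from arm import *
P=look()
turn(P,(.034,.052),(0,-1),-19)
away(); P=look("b")
e=np.degrees(P[2])-WY
if 15<e<32:
    turn(P,(-.046,.038),(1,0),-e-1)
    away(); look("c")
E
```

```text
top 9 [ 2.000e-01  5.201e+02 -1.252e+02  9.800e+01]
scene 9 [ 4.000e-01  5.186e+02 -1.231e+02  9.810e+01]
block in warmer mm/deg [-139.3    5.4] 42.5 clock 8.7083
force [-3.7  0.8  1.7]
top 9 [ 2.000e-01  5.352e+02 -1.271e+02  7.910e+01]
scene 9 [   0.8  533.7 -124.7   79.1]
block in warmer mm/deg [-132.2   -8. ] 23.5 clock 15.8583
force [-2.4 -2.7  2.6]
top 9 [ 1.000e-01  5.424e+02 -1.130e+02  5.640e+01]
scene 9 [ 4.000e-01  5.405e+02 -1.107e+02  5.660e+01]
block in warmer mm/deg [-116.6   -5.9] 0.9 clock 22.8167
```

```bash
python3 - <<'E'
import cv2
a=cv2.imread("pics/c_top.png")[105:205,205:325]; cv2.imwrite("pics/c1.png",cv2.resize(cv2.convertScaleAbs(a,alpha=1.4),None,fx=6,fy=6,interpolation=cv2.INTER_CUBIC))
E
```

```text
(no output)
```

View pics/c1.png

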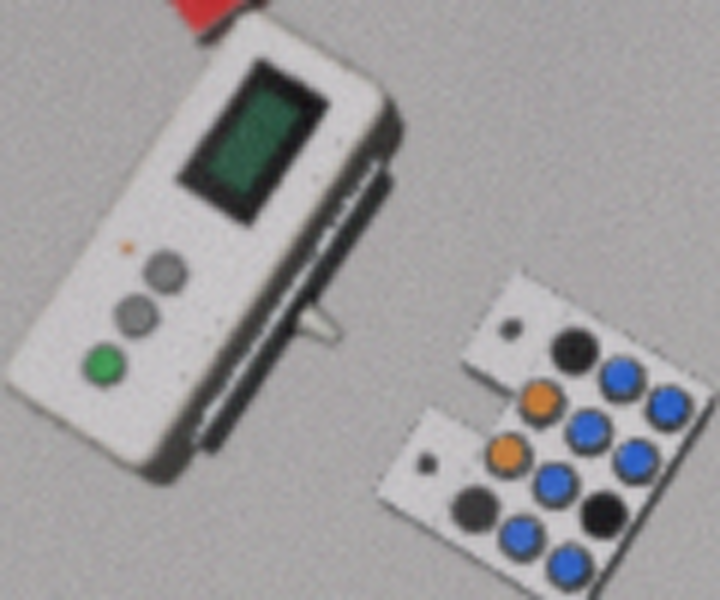

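The crop shows the slot mouth at about (450,387). The probe tip is at (335,335) and points along about (30,20), so the block needs about 6 mm more towards +y, which agrees with the fit. I'll nudge it sideways, then push it partway in and look again.

```bash
python3 - <<'E'
from arm import *
P=look()
turn(P,(-.0036,-.052),(0,1),-0.9,steps=1,speed=.03)
away(); P=look("d")
E
```

```text
top 9 [ 2.000e-01  5.424e+02 -1.130e+02  5.640e+01]
scene 9 [ 4.000e-01  5.405e+02 -1.107e+02  5.660e+01]
block in warmer mm/deg [-116.6   -5.9] 0.9 clock 22.9167
force [ 3.  -3.   2.7]
top 9 [ 2.000e-01  5.376e+02 -1.092e+02  5.550e+01]
scene 9 [ 4.000e-01  5.357e+02 -1.069e+02  5.580e+01]
block in warmer mm/deg [-116.2    0.2] 0.1 clock 29.7167
```

```bash
cat >>arm.py <<'E'
def straight(pose,y,dist,speed=.05):
    p=np.array([-.046,y]);n=np.array([1.,0]);approach(pose,p,n)
    u=rot(np.radians(WY))[:,0];pt=pose[:2]+rot(pose[2])@(p-n*H)
    r.servo_line(*tool(pt+u*dist,np.radians(WY),ZT),speed=speed)
    print("force",np.round(r.sense()["contact_force"],1));return pt,u
def back(d=.015):
    p=r.sense()["tcp_pos"];u=rot(np.radians(WY))[:,0];r.servo_line([*(p[:2]-u*d),p[2]],speed=.1)
E
python3 - <<'E'
from arm import *
P=look()
straight(P,0,.046);back();away();look("e")
import cv2
a=cv2.imread("pics/e_top.png")[105:205,205:325]; b=cv2.imread("pics/e_scene.png")[130:230,210:330]
cv2.imwrite("pics/e1.png",cv2.resize(cv2.convertScaleAbs(np.hstack([a,b]),alpha=1.4),(800,333),interpolation=cv2.INTER_CUBIC))
E
```

```text
top 9 [ 2.000e-01  5.376e+02 -1.093e+02  5.540e+01]
scene 9 [ 4.000e-01  5.357e+02 -1.069e+02  5.580e+01]
block in warmer mm/deg [-116.2    0.2] 0.0 clock 29.8167
force [-3.6 -4.8  2.9]
top 9 [ 1.000e-01  5.627e+02 -7.290e+01  5.560e+01]
scene 9 [ 4.000e-01  5.608e+02 -7.070e+01  5.510e+01]
block in warmer mm/deg [-72.1   0. ] -0.2 clock 36.8833
```

View pics/e1.png

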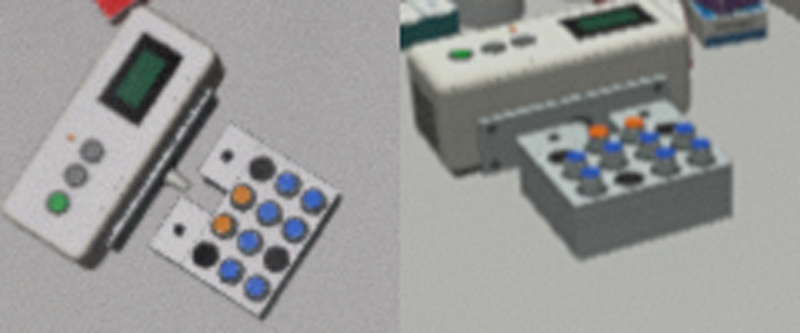

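The probe tip (190,183) lies at the middle of the slot mouth and the block is square to the plate, so I'll push it home, stopping on force.

```bash
python3 - <<'E'
from arm import *
P=look()
pt,u=straight(P,0,.021,.04)
d=.021
while d<.034:
    d+=.001;r.servo_line([*(pt+u*d),ZT],speed=.02)
    f=r.sense()["contact_force"][:2]@u;print(round(d*1e3),round(f,1),end="; ")
    if f<-18: break
back();away();look("f")
a=cv2.imread("pics/f_top.png")[105:205,205:325]; b=cv2.imread("pics/f_scene.png")[130:230,210:330]
cv2.imwrite("pics/f1.png",cv2.resize(cv2.convertScaleAbs(np.hstack([a,b]),alpha=1.4),(800,333),interpolation=cv2.INTER_CUBIC))
E
```

```text
top 9 [ 1.000e-01  5.627e+02 -7.290e+01  5.560e+01]
scene 9 [ 4.000e-01  5.608e+02 -7.060e+01  5.510e+01]
block in warmer mm/deg [-72.1   0. ] -0.2 clock 36.9833
force [-3.8 -5.5  2.8]
22 -7.8; 23 -7.8; 24 -8.3; 25 -12.1; 26 -15.7; 27 -18.2; top 9 [ 1.000e-01  5.751e+02 -5.510e+01  5.560e+01]
scene 9 [ 5.000e-01  5.732e+02 -5.290e+01  5.540e+01]
block in warmer mm/deg [-50.4  -0.2] -0.1 clock 45.45
```

View pics/f1.png

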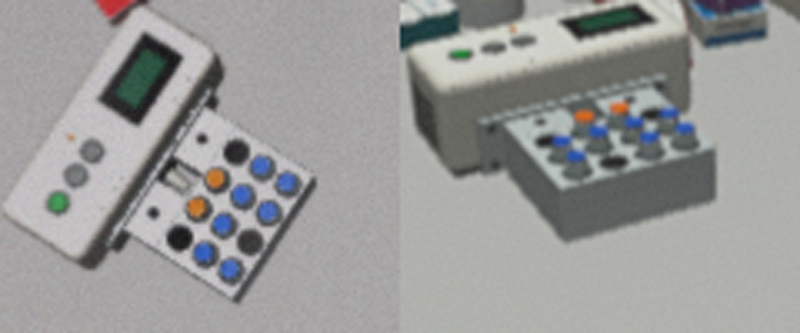

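The probe is in the slot and the block is square, but the reading of -50.4 against -46 doesn't show whether it is fully flush. I'll press a little more firmly and check whether it moves.

```bash
python3 - <<'E'
from arm import *
P=look()
pt,u=straight(P,0,-.002,.03)
d=-.002
while d<.016:
    d+=.001;r.servo_line([*(pt+u*d),ZT],speed=.02)
    s=r.sense();f=s["contact_force"][:2]@u;print(round(d*1e3),round(f,1),round(1e3*(s["tcp_pos"][:2]-pt)@u,1),end="; ")
    if f<-32: break
back();away();look("g")
a=cv2.imread("pics/g_top.png")[125:195,225:310]; b=cv2.imread("pics/g_scene.png")[145:215,225:310]
cv2.imwrite("pics/g1.png",cv2.resize(cv2.convertScaleAbs(np.hstack([a,b]),alpha=1.6),(800,330),interpolation=cv2.INTER_CUBIC))
E
```

```text
top 9 [ 1.000e-01  5.751e+02 -5.510e+01  5.560e+01]
scene 9 [ 5.000e-01  5.732e+02 -5.290e+01  5.540e+01]
block in warmer mm/deg [-50.4  -0.2] -0.1 clock 45.55
force [-0.2 -0.9 -0.2]
-1 -0.4 -1.0; 0 0.2 0.0; 1 -1.1 0.9; 2 -4.8 1.2; 3 -7.5 1.6; 4 -12.3 1.9; 5 -15.5 2.3; 6 -18.6 2.6; 7 -23.6 2.9; 8 -26.9 3.2; 9 -29.7 3.6; 10 -34.0 3.9; top 9 [ 1.000e-01  5.751e+02 -5.510e+01  5.560e+01]
scene 9 [ 5.000e-01  5.732e+02 -5.290e+01  5.540e+01]
block in warmer mm/deg [-50.4  -0.2] -0.1 clock 55.1333
```

View pics/g1.png

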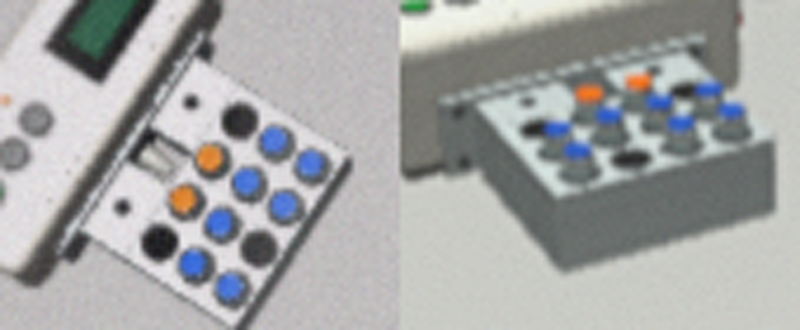

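The block did not move under 34 N. The picture shows its slotted side against the plate edge with no gap, and in the top camera's frame its face is within about 1 mm of the plate line. The probe is in the middle of the slot, so I'll hand in.

```bash
python3 -c "
from station import r
print(r.hand_in())"
```

```text
the job is handed in; nothing more can be done
None
```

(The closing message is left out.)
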